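Re-blank the dust extraction manifold

ROBOT

A 6-joint arm with a two-finger parallel gripper is mounted at the origin on a cart in front of the work surface, level with it; the furniture and walls round the work are solid. World frame = base frame: x ahead of the robot, y to its left, z up, the work surface at z = 0. Lengths are in mm, angles in rad, forces in N, time in s.
With the tool pointing down it reaches from about 400 to 925 mm from the base axis. Payload 12.5 kg.
Tool frame: the origin (TCP) lies at the very end of the fingers, on their centre line; the grasp point (between the pads) lies 19 mm behind it; z points along the fingers, x is the direction in which the jaws open and shut, and the axes are right-handed (so a half turn about z gives the same grasp; the last joint's range is limited). The gripper opens to 95 mm and grips with 3 to 60 N. Pads are 20 mm wide; open, the fingers measure 119 mm over their backs; the gripper's body (75 mm by 180 mm) begins 59 mm behind the grasp point.
Start: joints at [-1.297, 0.491, 1.559, -0, 1.092, -0.106], TCP at [231.733, -580.471, 214.661] pointing down, gripper open.
Joint ranges: [-3.1, 3.1], [-0.84, 2.19], [0.05, 2.79], [-1.13, 4.28], [0.06, 2.93], [-2.69, 2.69]. Speed limits (rad/s): [2.22, 2.22, 2.79, 3.14, 3.14, 3.14].

INTERFACE

Orientations are given as [roll, pitch, yaw] about the fixed x, y, z axes, in that order (R = Rz(yaw) Ry(pitch) Rx(roll)).
In Python, from cell import env gives the robot as it stands.
- The arm moves only by the tool arm_command, never from a script. Its argument "motion" is one flat list of numbers, 7 for each row, row after row: the opening, from -1 (shut) to 1 (fully open), then the shift along the tool's x, y, z in mm, then the turn, a rotation vector about the tool's x, y, z in degrees. In form: [fingers, dx, dy, dz, rx, ry, rz, fingers, dx, dy, dz, rx, ry, rz, ...]. A call has 1 to 20 rows; each row is the pose to reach, as a shift and turn from the pose commanded when the call began, along the tool's axes at that moment; what a row does not reach only later rows make up. A row lasts 1/10 s, in which the tool goes at most 50 mm and 8.59 degrees, less where a joint would pass 70% of its speed; a pose out of reach is approached as far as the arm can. A call with a gripper value outside its range is refused whole. The fingers move at their own pace and stop on an object; the grip force is fixed at half the most. Time passes only in rows, so rows that repeat a pose let the fingers close. It gives the time, the measured TCP pose, the force and the opening at its end, in the units of the state.
- env.state(): the state, without advancing time (a new reading comes with each control period).
- env.read_camera(name): name is "scene" or "top" or "wrist"; returns (picture, depth): 420x560x3 uint8, red, green, blue; 420x560 float32, mm along the optical axis (not along the pixel's ray), 0 where there is no reading.
- env.calibration(name): a dict with "fx", "fy", "cx", "cy" (pixels), "cam_to_world" (4x4, takes a point from camera to world coordinates). Camera axes: x right, y down, z forward; pixel columns grow to the right and rows downward; lengths in mm; the calibration is good to about 2 mm. A picture is of the moment at which its call begins: read the wrist's pose just before it. calibration takes no time and is no camera call; for the wrist camera it gives the pose at the moment of the call.
- env.job_done(): hands the job in, once; it reports no verdict.
Trained networks look in the newest picture that a camera, given by its name, has taken for a name from the list of things; names that differ only in an ending like _2 or _b are one class to them, and where a whole thing is asked for, a point or a joint stands for the part that bears it (a point fixed in the world has none). Each returns a list of dicts, best first, with "confidence" (0 to 1); they miss things now and then, are a little off and sometimes report something else, mostly with a low value. They report only what shows in the picture. A call takes as long as a camera call.
- env.recognise(camera, label): "location" ([column, row] in pixels, amid what is visible of it).
- env.silhouettes(camera, label): "region" (420x560 bool, what is visible of it) and "location" ([column, row] in pixels, amid what is visible of it).
- env.spot_point(camera, label): "location" ([column, row] in pixels: a listed point, or the origin of a listed thing).
The state is a dict: "t": time; "joints": joint angles; "qvel": joint speeds; "tau": joint torques, N m; "eef_pos": TCP position; "tcp_rot": TCP orientation; "ft_force": force on the tool from outside, world axes, zero at the start; "moment": the same for the moment, N m; "opening": opening from 0.0 (shut) to 1.0 (fully open).
Only numpy, scipy, OpenCV 4.12 (cv2) and the standard library are available. Lean on these libraries where they do the work, as an engineer would, in place of code of your own. Each camera call takes 0.05 s, during which the arm holds its last target.

TASK

The sander is going onto the branch of the dust manifold that is blanked off now, so move its black push-on cap to the branch that stands open: pull the cap straight off against its spring catches, set it squarely on the open spigot and press it along the spigot's slanting axis until you feel it snap over the catches and it sits fully home on the collar all round, then let go. The spigot yields on its rubber bellows as you press, so follow it down with a firm push of up to about 20 N, but do not squash the bellows flat; leave the things lying around where they are.

Things in the scene. Friction and masses are not known exactly. Their poses are not given: they have to be found in the camera images.
- cap: Loose black blanking cap: round skirt 68 mm diameter, 37 mm high, open below, closed flat top with a grip bar. Origin: centre of the skirt's lower rim; z: out along its axis to the bar. Bore 56.4 mm, 32 mm deep, with a groove for the catches. 0.08 to 0.15 kg. Starts fully home on branch_a; a straight pull of 10 to 20 N along z frees it within 8 mm.
- cap_bar (a point): Middle of the cap's grip bar, 50 mm above the cap's origin on its axis, same axes as the cap. The bar is 14 mm thick along y, 54 mm long along x, and reaches 14 mm above and 13 mm below this point, down to the flat top.
- branch_a: Grey branch that the cap is on at first; leans 22 degrees from vertical towards the robot side. Three branches stand 100 mm apart along a duct, in any order. Origin: on the spigot's axis in the seat plane (outer face of the 69 mm collar), where the cap's rim rests when home (cap origin = this origin). z: out along the spigot; y: level, along the duct. On bellows as branch_b.
- branch_b: Grey branch, open at first, that must get the cap; leans 26 degrees towards the robot side. Origin, axes as on branch_a. Its spigot rides on rubber bellows: under an axial push over 3 N it sinks 1 mm per 0.8 N (29 mm at most) and springs back. 4 spring buttons at z = 6 mm stop the cap's rim 10 mm short of home; at 13 to 20 N (sunk 12 to 20 mm) they give, the cap snaps home, the push drops.
- mouth_a (a point): Centre of the end of branch_a's spigot, 30 mm out from its origin (hidden under the cap at first). Spigot 54 mm outside diameter, last 5 mm tapered to 48 mm; a grille closes it.
- mouth_b (a point): Centre of the open end of branch_b's spigot, 30 mm out from its origin. Spigot 54 mm outside diameter, last 5 mm tapered to 48 mm; a grille closes it.
- branch_c: Branch that carries a fixed black stepped hose adaptor, 66 mm diameter at the foot, 40 mm at the top, reaching z = 62 mm; not used. Leans 24 degrees; origin and axes as on the other two.
- cork_block: Loose cork block, 62x100x34 mm, on the bench in front of the manifold; leave it alone. Origin: middle of its underside.
- tape_roll: Loose roll of masking tape, 97 mm diameter, 25 mm high, flat on the bench in front of the manifold; leave it alone. Origin: middle of its underside.
- offcut_long: Loose wooden offcut, 36x110x18 mm, on the bench near the robot; leave it alone. Origin: middle of its underside.

How it is judged:
By the outcome, as a careful person would: the job done as asked, in the order asked, and still so for the second after the job is handed in, with the robot touching nothing.
It also fails if it takes over 40 s, if anything falls off the work surface, if the arm or the gripper's body presses on something with over 40 N, if the wrist force passes 120 N, or if a joint passes its speed limit or range.

## Working session

There is one attempt and no reset: what is moved stays moved. The work goes in short steps, Python scripts to look and compute and a tool call to move; the robot and the scene stay as the last step left them, time stands still between calls to the robot, and variables do not carry over. Pictures are saved under pics/ and viewed, and the job is handed in when it is done.

Besides the shell and the picture viewer there is one more tool, called after ">>>" by a JSON object that holds its "op" and its "data", one argument or row to a line. arm_command: Moves the arm, as the interface text tells. Its arguments: {"type":"object","properties":{"motion":{"type":"array","items":{"type":"number"}}},"required":["motion"]}

```bash
ls; mkdir -p pics; python3 - <<'E'
from cell import env
import cv2,numpy as np
print(env.state())
for n in ["scene","top"]:
    p,d=env.read_camera(n)
    cv2.imwrite(f"pics/{n}0.png",p[:,:,::-1]); np.save(f"pics/{n}0.npy",d)
    c=env.calibration(n); print(n,c)
    for l in ["cap_bar","cap","branch_a","mouth_b","branch_c"]:
        r=env.spot_point(n,l)
        for q in r[:4]:
            u,v=q["location"]; z=d[int(round(v)),int(round(u))]
            P=np.array([(u-c["cx"])/c["fx"]*z,(v-c["cy"])/c["fy"]*z,z,1])
            print(n,l,q["confidence"],q["location"],z,(np.array(c["cam_to_world"])@P)[:3].round(1))
E
```

```text
pics
{'t': 0.0, 'joints': array([-1.29659213e+00,  4.91568156e-01,  1.55947446e+00, -1.90808669e-05,
        1.09167000e+00, -1.05616537e-01]), 'qvel': array([-1.10693658e-03, -1.89833740e-05,  1.07991562e-03,  1.16240490e-03,
        1.11781940e-03,  1.62704420e-03]), 'tau': array([-1.92007203e-03, -6.12655520e+01, -2.58186686e+01,  6.92309439e-02,
        4.82158398e-02, -3.83868348e-05]), 'eef_pos': array([ 231.66072562, -580.21331488,  214.04778914]), 'tcp_rot': array([-3.14149142e+00,  1.11550090e-03, -1.19096673e+00]), 'ft_force': array([ 0.05397719,  0.08339313, -0.12950636]), 'moment': array([-0.01301878, -0.01334182,  0.01554799]), 'opening': 0.9952382648521114}
scene {'fx': 382.0402633952054, 'fy': 382.0402633952054, 'cx': 281.6241905592073, 'cy': 216.51664164099137, 'cam_to_world': array([[ 8.53449605e-01, -1.97958916e-01,  4.82116210e-01,
         1.67414786e+01],
       [-5.21102144e-01, -3.39628527e-01,  7.83010229e-01,
        -9.73874137e+02],
       [ 8.73656237e-03, -9.19491561e-01, -3.93012648e-01,
         4.76669423e+02],
       [ 0.00000000e+00,  0.00000000e+00,
[... 600 characters left out ...]
 [-9.99571712e-01, -7.97766073e-04, -2.92533242e-02,
        -2.90283228e+02],
       [ 2.91539111e-02, -1.13850996e-01, -9.93069988e-01,
         9.67292730e+02],
       [ 0.00000000e+00,  0.00000000e+00,  0.00000000e+00,
         1.00000000e+00]])}
top cap_bar 0.8 [229.9, 153.0] 792.3119 [ 518.8 -233.9  187.8]
top cap 0.88 [234.9, 143.4] 789.06195 [ 533.1 -242.   192.9]
top branch_a 0.88 [294.1, 160.2] 834.2806 [ 515.9 -337.8  148.3]
top branch_a 0.62 [349.7, 167.9] 807.20026 [ 497.7 -425.8  176. ]
top mouth_b 0.88 [292.9, 165.4] 841.0681 [ 508.6 -336.2  140.5]
top branch_c 0.88 [294.1, 160.2] 834.2806 [ 515.9 -337.8  148.3]
top branch_c 0.62 [349.7, 167.9] 807.20026 [ 497.7 -425.8  176. ]
```

View pics/scene0.png

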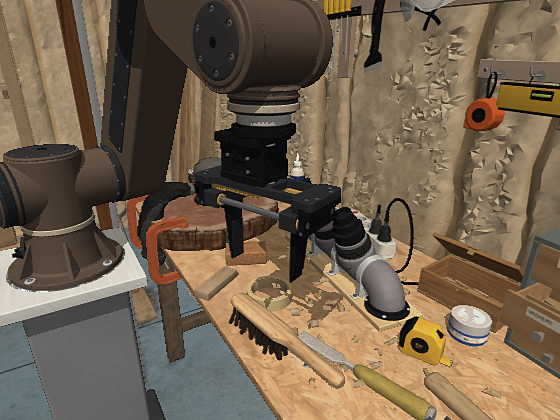

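View pics/top0.png

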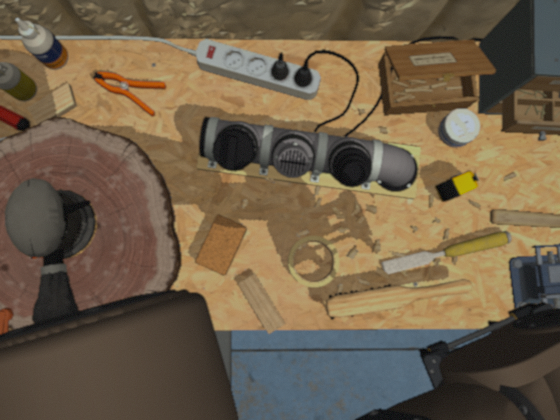

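The top view shows the cap at about (236,147), the open branch_b in the middle at (293,158) and the hose adaptor at (350,160). Next I'll measure them from the depth data.

```bash
cat > h.py <<'E'
import numpy as np,cv2
from cell import env
def cloud(n,d,c=None):
    c=c or env.calibration(n); v,u=np.mgrid[0:d.shape[0],0:d.shape[1]]
    P=np.stack([(u-c["cx"])/c["fx"]*d,(v-c["cy"])/c["fy"]*d,d],-1)
    T=np.array(c["cam_to_world"]); return P@T[:3,:3].T+T[:3,3]
def proj(n,X,c=None):
    c=c or env.calibration(n); T=np.linalg.inv(np.array(c["cam_to_world"])); p=np.atleast_2d(X)@T[:3,:3].T+T[:3,3]
    return np.c_[p[:,0]/p[:,2]*c["fx"]+c["cx"],p[:,1]/p[:,2]*c["fy"]+c["cy"]]
E
python3 - <<'E'
from h import *
d=np.load("pics/top0.npy"); W=cloud("top",d)
p=cv2.imread("pics/top0.png")
cv2.imwrite("pics/top0z.png",cv2.resize(p[105:205,185:425],None,fx=3.3,fy=3.3,interpolation=cv2.INTER_CUBIC))
np.set_printoptions(linewidth=220,suppress=True)
print("z map"); print(W[110:200:5,195:425:8,2].round(0).astype(int))
print("x");print(W[110:200:10,195:425:24,0].round(0)); print(W[150,195:425:24,1].round(0))
E
```

```text
z map
[[  4   1  -1  -1   2   0   1  -1   0  -3   1   1  -4   0   1  -1   0   1   0   3   1  10   6   0  27  30  29  23  18]
 [  1  -3   0  -3  -3  -2   1   0  -1  -3   0  -3   1   1  -3  -2   0  -2   8  -2   0   0  -5  -2   0   0  -2   0   0]
 [  1  88  86  79  75   2   0   1   0   1   0   3  -1   0  -2   0  -3   7  -3  -1  -2   6   2  -3  -3  -3  -1   0  -3]
 [ -4  95  97  87 109 128 122  96  78  78   1  -3  -1  -3   0  -2  -4  -2  -3  -1   0  -3  -3  -5   0   2  -5  -2  -1]
 [ -1  99  97  95 163 172 146 118  90  91  88  83 102  95  -5   7   0   1  -2  -1   6  -1   0  -3   0  -1   1   1  -5]
 [ -3  95  95 168 172 178 171 135  96 967  92 108 130 123 104  85  86  75   0   5   0  -2   1   0  -2   1  -1  -5   1]
 [  0  92  93 166 169 197 171 164 100  98 102 127 140 139 127  89  94  91 105 106 111  80  69  71   0   0   0   1   2]
 [  1  89  92 165 166 190 164 166  94 967 120 134 150 145 136  96  98  93 124 135 136 114  90  89  80  13  14   1   0]
 [ -2  82 967 163 187 189 165 164  89  95 128 157 157 160 133  97  98 102 139 160 160 136  95  95  92  83  71  12  12]
 [ -2  67  74 159 182 1
[... 890 characters left out ...]
1   6  12  13  10  12  16  14   8  -2]
 [  0  -1  -1  -1   1  -1  -4   0  -1   2   1   1   1  -2   1   6  -1  -1  -1   1  -4  -2   5  -1   2  11  11  10   0]]
x
[[646. 648. 648. 649. 650. 649. 649. 646. 641. 643.]
 [627. 604. 628. 627. 628. 628. 630. 627. 630. 630.]
 [607. 581. 567. 583. 580. 606. 609. 609. 609. 609.]
 [587. 545. 544. 563. 552. 565. 561. 568. 588. 588.]
 [567. 529. 529. 545. 531. 545. 536. 537. 547. 565.]
 [546. 514. 514. 531. 516. 529. 515. 511. 528. 534.]
 [527. 525. 525. 525. 500. 514. 497. 494. 512. 517.]
 [507. 507. 508. 507. 506. 505. 484. 478. 498. 504.]
 [488. 487. 488. 488. 488. 487. 488. 486. 486. 487.]]
[-152. -214. -254. -293. -332. -378. -415. -456. -508. -575.]
```

View pics/top0z.png

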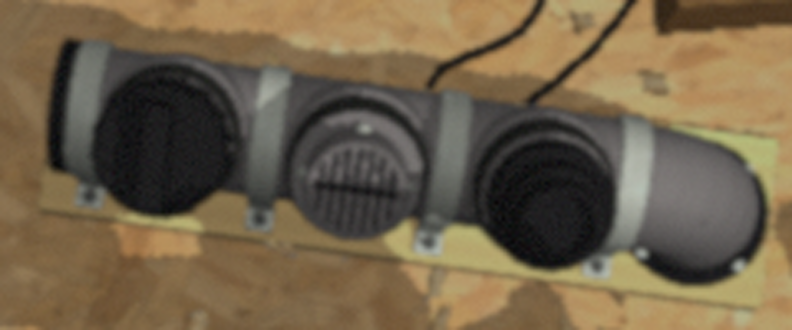

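```bash
cat >> h.py <<'E'
def plane(P,tol=2.5,it=400,seed=0):
    r=np.random.default_rng(seed);best=None
    for _ in range(it):
        a=P[r.choice(len(P),3,False)];n=np.cross(a[1]-a[0],a[2]-a[0]);L=np.linalg.norm(n)
        if L<50: continue
        n/=L; m=abs((P-a[0])@n)<tol
        if best is None or m.sum()>best.sum():best=m
    for _ in range(3):
        q=P[best];c=q.mean(0);n=np.linalg.svd(q-c)[2][2];n*=np.sign(n[2]);best=abs((P-c)@n)<tol
    return c,n,best
E
python3 - <<'E'
from h import *
np.set_printoptions(suppress=True,precision=3)
d=np.load("pics/top0.npy"); 
for l in ["cap","branch_a"]:
    env.read_camera("top") if l=="cap" else 0
    for s in env.silhouettes("top",l):
        m=s["region"];W=cloud("top",d)[m]; print(l,s["confidence"],s["location"],m.sum())
        if s["confidence"]<.4: continue
        c,n,b=plane(W[W[:,2]<400]); q=W[W[:,2]<400][b]
        print(c,n,"lean",np.degrees(np.arccos(n[2])),"az",np.degrees(np.arctan2(n[1],-n[0])),b.sum(), W[:,2].max())
d2=d
W=cloud("top",d)
# duct: crest of pipe
a=W[115:195,200:420].reshape(-1,3);a=a[(a[:,2]>84)&(a[:,2]<103)]
c=a.mean(0);u=np.linalg.svd(a-c)[2][0];print("duct",c,u)
# obstacles heights grid
g={}
for p in W.reshape(-1,3)[::3]:
    if p[2]<600 and p[0]>150: 
        k=(int(p[0]//60),int(p[1]//60)); g.setdefault(k,[]).append(p[2])
ys=sorted({k[1] for k in g},reverse=True)
print("y",[y*60 for y in ys])
for x in sorted({k[0] for k in g},reverse=True): print(x*60,[int(np.percentile(g[(x,y)],98)) if (x,y) in g else -99 for y in ys])
E
```

```text
cap 0.68 [232.6, 149.1] 1463
[ 529.933 -237.157  162.595] [-0.37   0.053  0.928] lean 21.926296707048834 az 8.20448629180424 813 967.2927304523772
branch_a 0.93 [293.6, 160.0] 1271
[ 513.281 -335.47   148.74 ] [-0.42   0.068  0.905] lean 25.160249555936907 az 9.263591287851888 556 967.2927304523772
branch_a 0.63 [350.7, 168.6] 1389
[ 518.044 -420.278  162.845] [0.631 0.597 0.495] lean 60.36110554304338 az 136.5850595700817 308 967.2927304523772
duct [ 554.4   -357.525   92.623] [-0.14  -0.99  -0.007]
y [240, 180, 120, 60, 0, -60, -120, -180, -240, -300, -360, -420, -480, -540, -600, -660, -720, -780, -840, -900]
780 [-5, 96, 119, 84, 120, 118, 129, 131, 136, 135, 129, 127, 100, 135, 126, 126, 144, 173, -99, -99]
720 [-99, 2, 151, 125, 2, 2, 9, 42, 44, 43, 42, 1, 2, 90, 98, 100, 113, 215, -99, -99]
660 [-99, 92, 111, 20, 25, 25, 21, 2, 41, 42, 114, 161, 151, 133, 135, 135, 210, 215, 88, -99]
600 [-99, 26, 41, 59, 56, 22, 21, 2, 87, 8, 4, 6, 10, 57, 58, 58, 210, 214, 153, 0]
540 [-99, 60, 60, 60, 60, 60, 54, 95, 177, 176, 147, 132, 139, 96, 72, 41, 42, 137, 135, 1]
480 [-99, 61, 61, 107, 61, 61, 60, 12, 192, 188, 160, 181, 190, 97, 77, 60, 60, 6, 3, 2]
420 [-99, 60, 60, 192, 188, 61, 61, 2, 34, 5, 3, 10, 177, 12, 11, 58, 33, 43, 42, 41]
360 [-99, 60, 60, 192, 189, 60, 61, 57, 36, 33, 24, 25, 22, 12, 10, 20, 23, 37, 57, 38]
300 [-99, 58, 60, 165, 137, 61, 60, 57, 35, 19, 25, 25, 24, 49, 49, 52, 49, 17, 87, 12]
240 [-99, -99, 86, 142, 140, 61, 59, 2, 2, 20, 18, 599, 597, 578, 521, 334, 3, 13, 91, -99]
180 [-99, 1, 89, -99, -99, -99, -99, -99, 2, 19, 594, 599, 599, 588, 517, 2, 2, 3, -99, -99]
```

```bash
cat >> h.py <<'E'
def frame(lean,az=8.2,):
    l,a=np.radians([lean,az]); z=np.array([-np.sin(l)*np.cos(a),np.sin(l)*np.sin(a),np.cos(l)])
    y=np.array([np.sin(a),np.cos(a),0]); return np.c_[np.cross(y,z),y,z]
E
python3 - <<'E'
from h import *
np.set_printoptions(suppress=True,precision=2)
d=np.load("pics/top0.npy");W=cloud("top",d)
m=env.silhouettes("top","cap")[0]["region"];P=W[m];P=P[P[:,2]<400]
c,n,b=plane(P); R=frame(22)
L=(P-c)@R; top=L[abs(L[:,2])<4]; bar=L[(L[:,2]>14)&(L[:,2]<35)]
print(len(top),len(bar))
(cx,cy),r=cv2.minEnclosingCircle(L[:,:2][(L[:,2]>-5)&(L[:,2]<4)].astype(np.float32));print("circle",cx,cy,r)
print("bar",cv2.minAreaRect(bar[:,:2].astype(np.float32)),bar.mean(0),bar[:,2].max())
u=np.linalg.svd(bar[:,:2]-bar[:,:2].mean(0))[2][0];print("bar dir deg",np.degrees(np.arctan2(u[1],u[0])))
o=c+R@np.array([cx,cy,-37]);print("cap origin",o,"bar",o+R[:,2]*50)
o=c+R@np.array([*bar.mean(0)[:2],-37]);print("cap origin (bar)",o,"bar",o+R[:,2]*50)
# b
S=[s for s in env.silhouettes("top","branch_b")][0];P=W[S["region"]];P=P[P[:,2]<400];c,n,b=plane(P);R=frame(26);L=(P-c)@R
g=L[(abs(L[:,2])<5)]
(x,y),r=cv2.minEnclosingCircle(g[:,:2].astype(np.float32));print("mouth circ",x,y,r, "med",np.median(g,0))
print("mouth_b",c+R@np.array([x,y,0]),"org",c+R@np.array([x,y,-30]))
print(np.histogram(L[:,2],20))
E
```

```text
946 317
circle -1.6272788047790527 0.7252563834190369 34.334754943847656
bar ((-0.8210258483886719, 0.29682493209838867), (52.99233627319336, 14.353260040283203), 0.02870701439678669) [-0.18 -0.37 25.92] 30.890917540578496
bar dir deg -179.71853406807034
cap origin [ 542.26 -238.2   127.68] bar [ 523.72 -235.53  174.04]
cap origin (bar) [ 543.43 -239.48  128.22] bar [ 524.89 -236.81  174.58]
mouth circ -0.58404141664505 0.26485392451286316 26.895938873291016 med [0.78 0.08 0.1 ]
mouth_b [ 512.8  -335.13  148.48] org [ 525.82 -337.01  121.52]
(array([  9,   0,   0,   0,   0,   0,   0,   0,   0,   0,   0,   0,  12,
        10, 241, 121,  40,  31, 582, 217]), array([-126.21, -119.45, -112.7 , -105.95,  -99.2 ,  -92.45,  -85.7 ,
        -78.95,  -72.2 ,  -65.44,  -58.69,  -51.94,  -45.19,  -38.44,
        -31.69,  -24.94,  -18.19,  -11.43,   -4.68,    2.07,    8.82]))
```

```bash
cat >> h.py <<'E'
from scipy.spatial.transform import Rotation as Ro
OA=np.array([542.8,-238.8,128.0]);OB=np.array([525.8,-337.0,121.5])
def toolR(F): return np.c_[-F[:,1],-F[:,0],-F[:,2]]
def rel(p,R,cur=None):
    s=env.state(); P,Q=(s["eef_pos"],Ro.from_euler("xyz",s["tcp_rot"]).as_matrix()) if cur is None else cur
    return (Q.T@(p-P)).round(1),np.degrees(Ro.from_matrix(Q.T@R).as_rotvec()).round(2)
E
python3 - <<'E'
from h import *
F=frame(22);print(rel(OA+F[:,2]*150,toolR(F)))
c=(np.array([231.733,-580.471,214.661]),Ro.from_euler("xyz",[np.pi,0,-1.191]).as_matrix())
print(rel(OA+F[:,2]*150,toolR(F),c))
E
```

```text
(array([-230.1, -366.9,  -52.4]), array([21.49,  5.75, 29.59]))
(array([-230.1, -366.9,  -52.4]), array([21.49,  5.75, 29.59]))
```

>>> {"op": "arm_command", "data": {
  "motion": [0.1, -50, -80, -50, 0, 0, 0, 0.1, -230, -367, -52, 21.5, 5.75, 29.6, 0.1, -230, -367, -52, 21.5, 5.75, 29.6, 0.1, -230, -367, -52, 21.5, 5.75, 29.6, 0.1, -230, -367, -52, 21.5, 5.75, 29.6, 0.1, -230, -367, -52, 21.5, 5.75, 29.6, 0.1, -230, -367, -52, 21.5, 5.75, 29.6, 0.1, -230, -367, -52, 21.5, 5.75, 29.6, 0.1, -230, -367, -52, 21.5, 5.75, 29.6, 0.1, -230, -367, -52, 21.5, 5.75, 29.6, 0.1, -230, -367, -52, 21.5, 5.75, 29.6, 0.1, -230, -367, -52, 21.5, 5.75, 29.6, 0.1, -230, -367, -52, 21.5, 5.75, 29.6, 0.1, -230, -367, -52, 21.5, 5.75, 29.6, 0.1, -230, -367, -52, 21.5, 5.75, 29.6]
}}

```text
t: 2.35
eef_pos: [487.0, -231.5, 266.6]
tcp_rot: [-2.758, 0.0, -1.715]
ft_force: [0.1, 0.8, -0.2]
opening: 0.551
```

```bash
python3 - <<'E'
from h import *
np.set_printoptions(suppress=True,precision=3)
s=env.state();print(s["joints"],s["eef_pos"],s["ft_force"],s["opening"])
F=frame(22);print(rel(OA+F[:,2]*150,toolR(F)))
c=env.calibration("wrist");p,d=env.read_camera("wrist");np.save("pics/w1.npy",d)
for X,col in [(OA,(0,0,255)),(OA+F[:,2]*50,(0,255,0)),(OB+frame(26)[:,2]*30,(255,0,0))]:
    q=proj("wrist",X,c)[0];print(q)
    p=p.copy();cv2.circle(p,(int(q[0]),int(q[1])),4,col[::-1],-1)
cv2.imwrite("pics/w1.png",p[:,:,::-1])
for l in ["cap","cap_bar","mouth_b"]: print(l,env.spot_point("wrist",l)[:2])
W=cloud("wrist",d,c)
sl=env.silhouettes("wrist","cap")
if sl:
    m=sl[0]["region"]&(d>0);P=W[m];cc,n,b=plane(P);print(sl[0]["confidence"],cc,n,np.degrees(np.arccos(n[2])),np.degrees(np.arctan2(n[1],-n[0])),b.sum(),m.sum())
    L=(P-OA)@F;print(np.histogram(L[:,2],np.arange(-20,80,5)))
    t=L[abs(L[:,2]-37)<4];print(cv2.minEnclosingCircle(t[:,:2].astype(np.float32)),np.median(t[:,2]))
    t=L[abs(L[:,2]-63)<6];print(cv2.minAreaRect(t[:,:2].astype(np.float32)),np.median(t[:,2]))
E
```

```text
[-0.661  0.192  1.936  0.292  0.697  0.859] [ 486.963 -231.523  266.562] [ 0.146  0.781 -0.225] 0.5506855385263729
(array([-0.8, -0.3, -0.4]), array([-0.  , -0.03, -0.08]))
[277.136 196.235]
[276.919 207.911]
[375.943 208.37 ]
cap [{'location': [279.8, 195.4], 'confidence': 0.89}]
cap_bar [{'location': [276.7, 204.9], 'confidence': 0.81}]
mouth_b [{'location': [376.3, 209.7], 'confidence': 0.74}]
0.76 [ 531.976 -237.251  163.138] [-0.364  0.048  0.93 ] 21.571612487799246 7.566297234052081 2441 3910
(array([   0,    0,    0,    4,    6,   16,   28,   21,   35,   36,  215,
       2487,  114,   14,   13,    9,  888,   14,    0]), array([-20, -15, -10,  -5,   0,   5,  10,  15,  20,  25,  30,  35,  40,
        45,  50,  55,  60,  65,  70,  75]))
((0.7695314288139343, 0.37309059500694275), 33.999942779541016) 36.773568764901476
((0.7170162200927734, 0.35036230087280273), (54.354766845703125, 13.35897159576416), 0.1763961762189865) 63.51288877430886
```

View pics/w1.png

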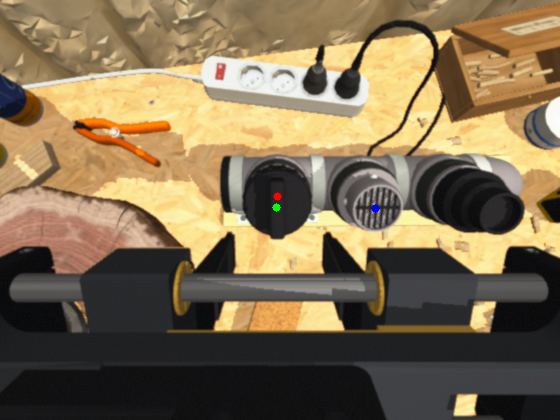

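The wrist view agrees with the model: cap bar at (277,208), mouth_b at (376,208), both within about 1 mm. I'll refine branch_b from the same depth image.

```bash
python3 - <<'E'
from h import *
np.set_printoptions(suppress=True,precision=2)
d=np.load("pics/w1.npy");W=cloud("wrist",d).reshape(-1,3);W=W[d.ravel()>0]
F=frame(26);L=(W-OB)@F;m=np.hypot(L[:,0],L[:,1])<31
L=L[m];print(np.histogram(L[:,2],np.arange(-15,45,5)))
c,n,b=plane(W[m][L[:,2]>22]);print(c,n,np.degrees(np.arccos(n[2])),np.degrees(np.arctan2(n[1],-n[0])),b.sum())
t=L[abs(L[:,2]-30)<4];print(cv2.minEnclosingCircle(t[:,:2].astype(np.float32)),np.median(t[:,2]))
t=((W-OB)@F);t=t[(abs(t[:,2])<4)&(np.hypot(t[:,0],t[:,1])<40)];print(cv2.minEnclosingCircle(t[:,:2].astype(np.float32)),np.median(t[:,2]),len(t))
for k,Fk in ((0,frame(22)),):
  p=OA+Fk@np.array([.75,.36,40]); print("grasp",rel(p,toolR(Fk)))
E
```

```text
(array([   0,    0,    0,  237,   84,  109,   74,   89, 1028, 1133,   28]), array([-15, -10,  -5,   0,   5,  10,  15,  20,  25,  30,  35,  40]))
[ 515.41 -334.39  149.37] [-0.45  0.07  0.89] 26.837118631160717 8.31038257117201 1639
((2.026628255844116, 0.8375411629676819), 26.949939727783203) 29.99245249062507
((1.9731560945510864, 1.026039719581604), 34.2789306640625) 3.392675892949921 413
grasp (array([ -0.5,  -0.8, 109.6]), array([-0.01, -0.01, -0.02]))
```

>>> {"op": "arm_command", "data": {
  "motion": [0.1, -0.5, -0.8, 40, 0, 0, 0, 0.1, -0.5, -0.8, 75, 0, 0, 0, 0.1, -0.5, -0.8, 95, 0, 0, 0, 0.1, -0.5, -0.8, 105, 0, 0, 0, 0.1, -0.5, -0.8, 109.5, 0, 0, 0, 0.1, -0.5, -0.8, 109.5, 0, 0, 0, -1, -0.5, -0.8, 109.5, 0, 0, 0, -1, -0.5, -0.8, 109.5, 0, 0, 0, -1, -0.5, -0.8, 109.5, 0, 0, 0, -1, -0.5, -0.8, 109.5, 0, 0, 0, -1, -0.5, -0.8, 109.5, 0, 0, 0]
}}

```text
t: 3.7
eef_pos: [528.7, -236.3, 165.7]
tcp_rot: [-2.757, -0.0, -1.714]
ft_force: [-0.5, -0.4, 0.3]
opening: 0.186
```

```bash
python3 - <<'E'
from h import *
np.set_printoptions(suppress=True,precision=2)
s=env.state();print(s["t"],s["eef_pos"],s["ft_force"],s["moment"],s["opening"],s["opening"]*95)
F=frame(22);print((s["eef_pos"]-OA)@F, s["ft_force"]@F)
p,d=env.read_camera("wrist");cv2.imwrite("pics/w2.png",p[:,:,::-1])
E
```

```text
3.7 [ 528.71 -236.3   165.68] [-0.51 -0.35  0.32] [ 0.03  0.22 -0.04] 0.18637530762466106 17.7056542243428
[ 0.85  0.46 40.29] [-0.3  -0.42  0.47]
```

View pics/w2.png

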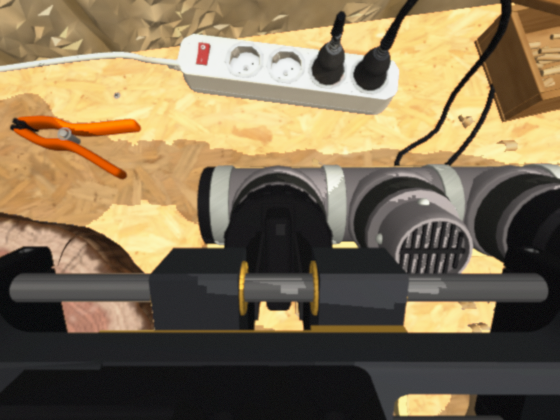

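The fingers straddle the bar at (280,240). I'll let them finish closing before I pull.

>>> {"op": "arm_command", "data": {
  "motion": [-1, 0, 0, 0, 0, 0, 0, -1, 0, 0, 0, 0, 0, 0, -1, 0, 0, 0, 0, 0, 0, -1, 0, 0, 0, 0, 0, 0]
}}

```text
t: 4.15
eef_pos: [528.7, -236.3, 165.4]
tcp_rot: [-2.757, -0.0, -1.714]
ft_force: [0.4, -0.8, -0.2]
opening: 0.146
```

>>> {"op": "arm_command", "data": {
  "motion": [-1, 0, 0, -2, 0, 0, 0, -1, 0, 0, -4, 0, 0, 0, -1, 0, 0, -6, 0, 0, 0, -1, 0, 0, -8, 0, 0, 0, -1, 0, 0, -10, 0, 0, 0, -1, 0, 0, -13, 0, 0, 0, -1, 0, 0, -16, 0, 0, 0]
}}

```text
t: 4.85
eef_pos: [522.8, -235.5, 180.7]
tcp_rot: [-2.757, -0.0, -1.714]
ft_force: [-0.4, 0.5, -0.8]
opening: 0.15
```

```bash
python3 - <<'E'
from h import *
np.set_printoptions(suppress=True,precision=2)
s=env.state();F=frame(22);print(s["opening"],(s["eef_pos"]-OA)@F, s["ft_force"]@F)
p,d=env.read_camera("wrist");cv2.imwrite("pics/w3.png",p[:,:,::-1])
E
```

```text
0.15049438045848804 [ 0.92  0.43 56.45] [-0.75  0.41 -0.56]
```

View pics/w3.png

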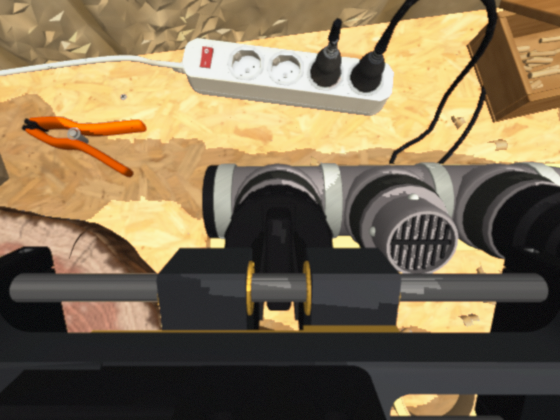

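>>> {"op": "arm_command", "data": {
  "motion": [-1, 0, 0, -15, 0, 0, 0, -1, 0, 0, -30, 0, 0, 0, -1, 0, 0, -50, 0, 0, 0, -1, 0, 0, -60, 0, 0, 0, -1, 0, 0, -60, 0, 0, 0]
}}

```text
t: 5.4
eef_pos: [500.6, -232.4, 237.1]
tcp_rot: [-2.755, -0.001, -1.714]
ft_force: [-0.2, 0.4, -1.7]
opening: 0.148
```

```bash
python3 - <<'E'
from h import *
np.set_printoptions(suppress=True,precision=2)
s=env.state();F=frame(22);print(s["opening"],(s["eef_pos"]-OA)@F, s["ft_force"]@F,s["moment"])
c=env.calibration("wrist");p,d=env.read_camera("wrist");cv2.imwrite("pics/w4.png",p[:,:,::-1]);np.save("pics/w4.npy",d)
W=cloud("wrist",d,c);R=Ro.from_euler("xyz",s["tcp_rot"]).as_matrix()
L=(W-s["eef_pos"])@R  # tool frame
m=(d>0)&(np.hypot(L[...,0],L[...,1])<36)&(L[...,2]<45)&(L[...,2]>-30)
print(np.histogram(L[m][:,2],np.arange(-30,46,3)))
sl=env.silhouettes("wrist","cap")
for q in sl[:1]:
    mm=q["region"]&(d>0);X=L[mm];print(q["confidence"],mm.sum(),np.histogram(X[:,2],np.arange(-40,60,4)))
    t=X[abs(X[:,2]-3)<5]; cc,n,b=plane(t,1.5);print("top plane",cc,n,b.sum()); print(cv2.minEnclosingCircle(t[:,:2].astype(np.float32)))
F=frame(26);p2=OB+F@np.array([1.8,.9,95]);print("to b",rel(p2,toolR(F)))
p,d=env.read_camera("scene");cv2.imwrite("pics/s4.png",cv2.resize(p[150:350,230:480],None,fx=3,fy=3)[:,:,::-1])
E
```

```text
0.147564757270517 [  1.34   0.31 117.18] [-0.91  0.32 -1.46] [0.11 0.28 0.  ]
(array([  82,  336, 1413,  146,   88,   88,   80,   62,   54,  108,  821,
       2260,  207,  167,   82,   75,   70,   67,   57,   63,   52,   60,
         15,    2,    0]), array([-30, -27, -24, -21, -18, -15, -12,  -9,  -6,  -3,   0,   3,   6,
         9,  12,  15,  18,  21,  24,  27,  30,  33,  36,  39,  42,  45]))
0.94 5977 (array([   0,    0,    0,  246, 1412,   54,   49,   54,   44,   95, 2253,
       1000,  200,  106,   97,   91,   84,   72,   72,   16,    0,    0,
          0,    0]), array([-40, -36, -32, -28, -24, -20, -16, -12,  -8,  -4,   0,   4,   8,
        12,  16,  20,  24,  28,  32,  36,  40,  44,  48,  52,  56]))
top plane [  0.71 -15.8    3.6 ] [-0.    0.02  1.  ] 2581
((0.333854079246521, -2.5638768672943115), 33.65940856933594)
to b (array([99.2, 10.5, 25.8]), array([ 3.99, -0.01, -0.01]))
```

View pics/w4.png

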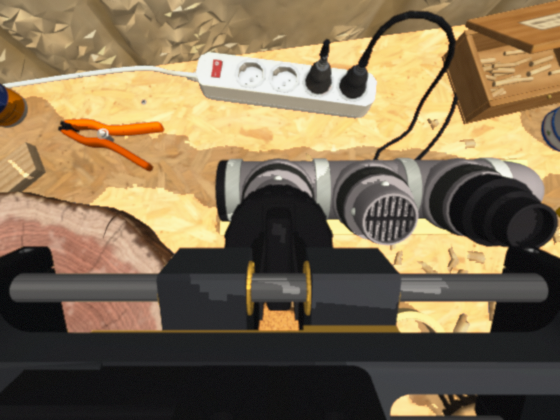

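View pics/s4.png

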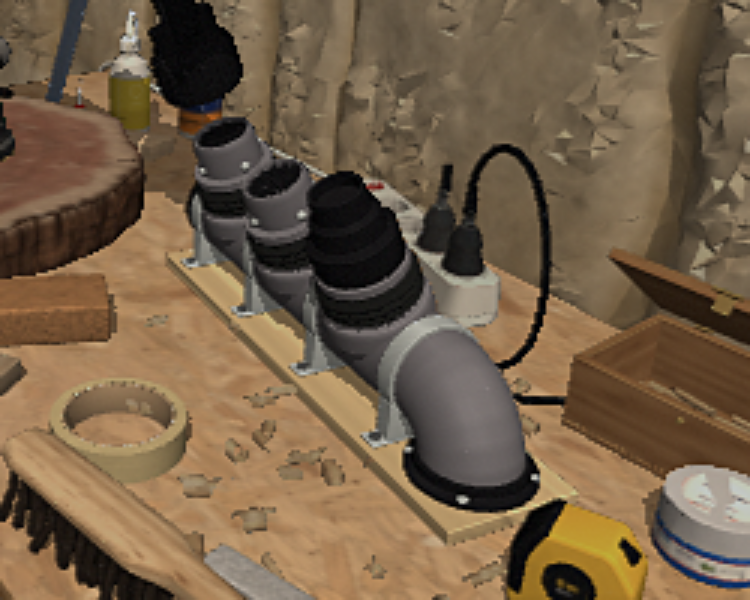

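The cap is off and held squarely. The scene view shows the bare spigot a, the open b and the adaptor c, left to right. I'll check mouth_b and the cap's offset in hand from this view.

```bash
python3 - <<'E'
from h import *
np.set_printoptions(suppress=True,precision=2)
d=np.load("pics/w4.npy");c=env.calibration("wrist");s=env.state();W=cloud("wrist",d,c)
R=Ro.from_euler("xyz",s["tcp_rot"]).as_matrix();L=((W-s["eef_pos"])@R)
from scipy.optimize import least_squares
m=(d>0)&(abs(L[...,2]-3.6)<3)&(np.hypot(L[...,0],L[...,1])<40)
# far outline: per column bin min y
X=L[m];E=[]
for x in np.arange(-26,27,4):
    k=abs(X[:,0]-x)<2
    if k.sum()>5:E.append((x,np.percentile(X[k,1],2)))
E=np.array(E);f=least_squares(lambda q:np.hypot(E[:,0]-q[0],E[:,1]-q[1])-34,[0,0],loss="soft_l1");print("cap ctr tool",f.x,f.fun.round(1))
b=L[(d>0)&(abs(L[...,2]+23)<4)&(abs(L[...,0])<9)&(L[...,1]<0)];print("bar",np.percentile(b,[1,99],axis=0))
for nm,O,F in (("a",OA,frame(22)),("b",OB,frame(26))):
    L=(W[d>0]-O)@F;t=L[(abs(L[:,2]-30)<4)&(np.hypot(L[:,0],L[:,1])<32)];print(nm,cv2.minEnclosingCircle(t[:,:2].astype(np.float32)),np.median(t[:,2]))
E
```

```text
cap ctr tool [0.67 0.51] [ 0.3 -0.2 -0.  -0.  -0.2 -0.  -0.   0.1  0.2 -0.  -0.1 -0.3  0.2  0.1]
bar [[ -7.78 -26.93 -26.31]
 [  7.62  -0.4  -19.83]]
a ((24.89716339111328, 3.8590328693389893), 9.999999747378752e-05) 26.21009270084385
b ((0.5292609333992004, 0.7994763851165771), 26.91798210144043) 28.764606253863732
```

>>> {"op": "arm_command", "data": {
  "motion": [-1, 35, 3, 0, 1, 0, 0, -1, 70, 7, 5, 3, 0, 0, -1, 99, 11, 15, 4, 0, 0, -1, 99, 11, 25.8, 4, 0, 0, -1, 99, 11, 25.8, 4, 0, 0, -1, 99, 11, 25.8, 4, 0, 0]
}}

```text
t: 6.15
eef_pos: [486.0, -329.2, 207.3]
tcp_rot: [-2.689, 0.001, -1.713]
ft_force: [-0.1, 0.6, -1.0]
opening: 0.147
```

```bash
python3 - <<'E'
from h import *
np.set_printoptions(suppress=True,precision=2)
s=env.state();F=frame(26);print(s["opening"],(s["eef_pos"]-OB)@F, s["ft_force"]@F,s["moment"])
print("to 76",rel(OB+F@np.array([1.1,.9,76]),toolR(F)))
p,d=env.read_camera("scene");cv2.imwrite("pics/s5.png",cv2.resize(p[130:330,230:480],None,fx=3,fy=3)[:,:,::-1])
p,d=env.read_camera("wrist");cv2.imwrite("pics/w5.png",p[:,:,::-1])
E
```

```text
0.14716870026235798 [ 1.21  2.   94.83] [-0.6   0.54 -0.81] [ 0.04  0.34 -0.01]
to 76 (array([ 1.1,  0.1, 18.8]), array([0.07, 0.07, 0.  ]))
```

View pics/s5.png

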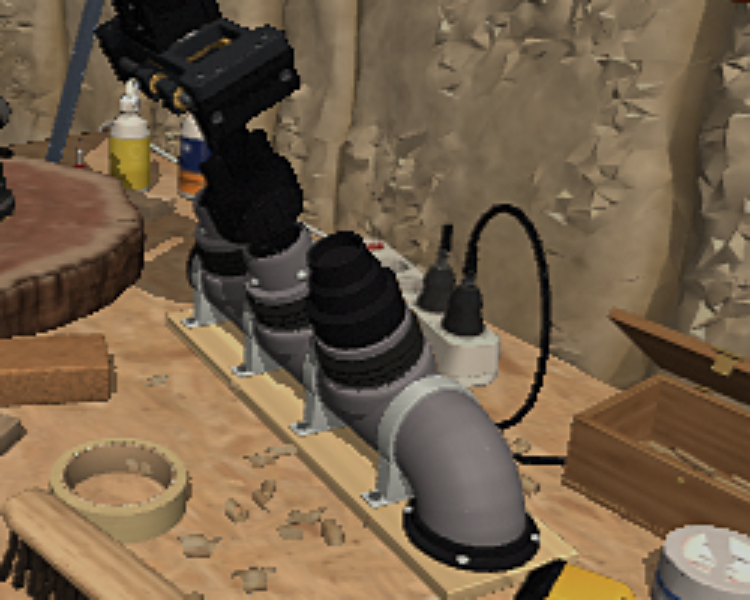

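View pics/w5.png

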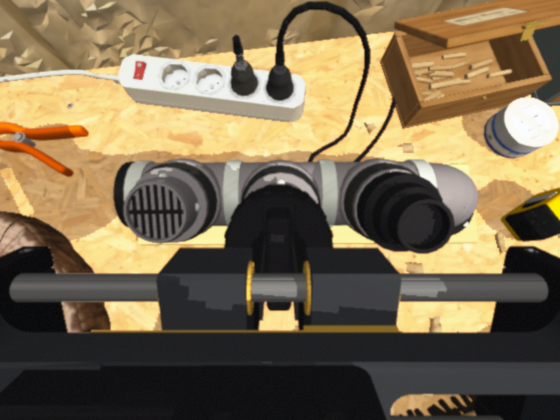

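The cap hovers aligned over spigot b. I'll ease it on and watch the side forces.

>>> {"op": "arm_command", "data": {
  "motion": [-1, 1.1, 0, 6, 0, 0, 0, -1, 1.1, 0, 12, 0, 0, 0, -1, 1.1, 0, 18, 0, 0, 0, -1, 1.1, 0, 22, 0, 0, 0, -1, 1.1, 0, 26, 0, 0, 0, -1, 1.1, 0, 30, 0, 0, 0, -1, 1.1, 0, 30, 0, 0, 0]
}}

```text
t: 6.95
eef_pos: [498.8, -333.0, 180.3]
tcp_rot: [-2.688, 0.0, -1.714]
ft_force: [0.2, -0.2, -0.6]
opening: 0.145
```

```bash
cat > st.py <<'E'
from h import *
np.set_printoptions(suppress=True,precision=2)
s=env.state();F=frame(26);print(s["t"],s["opening"],(s["eef_pos"]-OB)@F, "F",s["ft_force"]@F,"M",s["moment"]@F,rel(s["eef_pos"],toolR(F)))
E
python3 st.py
```

```text
6.95 0.14535583424370216 [ 1.25  0.12 64.83] F [-0.07 -0.12 -0.65] M [0.04 0.39 0.01] (array([0., 0., 0.]), array([ 0.02,  0.02, -0.02]))
```

>>> {"op": "arm_command", "data": {
  "motion": [-1, -0.4, 0, 4, 0, 0, 0, -1, -0.4, 0, 8, 0, 0, 0, -1, -0.4, 0, 11, 0, 0, 0, -1, -0.4, 0, 14, 0, 0, 0, -1, -0.4, 0, 17, 0, 0, 0, -1, -0.4, 0, 17, 0, 0, 0]
}}

```text
t: 7.55
eef_pos: [506.3, -333.8, 165.6]
tcp_rot: [-2.687, -0.0, -1.714]
ft_force: [-2.7, 0.4, 3.8]
opening: 0.143
```

```bash
python3 st.py
```

```text
7.55 0.14343733046768317 [ 1.58  0.37 48.25] F [-0.83 -0.01  4.61] M [0.05 0.34 0.04] (array([0., 0., 0.]), array([-0.02, -0.01, -0.01]))
```

>>> {"op": "arm_command", "data": {
  "motion": [-1, 0, 0, 2, 0, 0, 0, -1, 0, 0, 4, 0, 0, 0, -1, 0, 0, 6, 0, 0, 0, -1, 0, 0, 8, 0, 0, 0, -1, 0, 0, 8, 0, 0, 0]
}}

```text
t: 8.05
eef_pos: [509.7, -334.4, 158.7]
tcp_rot: [-2.687, -0.0, -1.714]
ft_force: [-5.1, 1.2, 8.8]
opening: 0.145
```

```bash
python3 st.py
```

```text
8.05 0.1451651669048743 [ 1.7   0.33 40.6 ] F [-0.8   0.44 10.19] M [0.17 0.43 0.02] (array([0., 0., 0.]), array([-0.04, -0.02, -0.  ]))
```

>>> {"op": "arm_command", "data": {
  "motion": [-1, 0, 0, 1.5, 0, 0, 0, -1, 0, 0, 3, 0, 0, 0, -1, 0, 0, 3, 0, 0, 0]
}}

```text
t: 8.35
eef_pos: [511.0, -334.6, 156.2]
tcp_rot: [-2.687, -0.0, -1.714]
ft_force: [-6.0, 1.7, 9.9]
opening: 0.144
```

>>> {"op": "arm_command", "data": {
  "motion": [-1, 0, 0, 1.5, 0, 0, 0, -1, 0, 0, 2.5, 0, 0, 0, -1, 0, 0, 2.5, 0, 0, 0]
}}

```text
t: 8.65
eef_pos: [512.0, -334.7, 154.1]
tcp_rot: [-2.687, -0.001, -1.714]
ft_force: [-7.1, 2.4, 11.6]
opening: 0.144
```

```bash
python3 st.py
```

```text
8.65 0.14396684415005842 [ 1.77  0.3  35.43] F [-1.49  1.37 13.65] M [0.3  0.63 0.06] (array([0., 0., 0.]), array([-0.06, -0.03,  0.  ]))
```

>>> {"op": "arm_command", "data": {
  "motion": [-1, 0, 0, 1.5, 0, 0, 0, -1, 0, 0, 2.5, 0, 0, 0, -1, 0, 0, 2.5, 0, 0, 0]
}}

```text
t: 8.95
eef_pos: [513.1, -334.8, 152.0]
tcp_rot: [-2.687, -0.001, -1.714]
ft_force: [-7.5, 1.9, 14.0]
opening: 0.147
```

```bash
python3 st.py
```

```text
8.95 0.14685972076972145 [ 1.8   0.33 33.05] F [-0.76  0.8  15.96] M [ 0.27  0.74 -0.03] (array([0., 0., 0.]), array([-0.06, -0.03,  0.01]))
```

>>> {"op": "arm_command", "data": {
  "motion": [-1, 0, 0, 1.5, 0, 0, 0, -1, 0, 0, 2, 0, 0, 0, -1, 0, 0, 2, 0, 0, 0]
}}

```text
t: 9.25
eef_pos: [514.0, -335.0, 150.4]
tcp_rot: [-2.686, -0.001, -1.714]
ft_force: [-8.6, 2.6, 15.0]
opening: 0.148
```

```bash
python3 st.py
```

```text
9.25 0.14841709737216172 [ 1.93  0.27 31.23] F [-1.39  1.36 17.35] M [ 0.31  0.61 -0.07] (array([0., 0., 0.]), array([-0.08, -0.04,  0.01]))
```

>>> {"op": "arm_command", "data": {
  "motion": [-1, 0, 0, 1, 0, 0, 0, -1, 0, 0, 2, 0, 0, 0, -1, 0, 0, 2, 0, 0, 0]
}}

```text
t: 9.55
eef_pos: [515.0, -335.4, 148.6]
tcp_rot: [-2.686, -0.001, -1.714]
ft_force: [-6.0, 0.2, 10.6]
opening: 0.146
```

```bash
python3 st.py
```

```text
9.55 0.14563889611732378 [ 2.03  0.07 29.14] F [-0.71 -0.64 12.11] M [0.2  0.36 0.04] (array([0., 0., 0.]), array([-0.09, -0.07,  0.01]))
```

The push dropped from 17 to 12 N, so the cap snapped over. At this depth that force matches a cap fully home. Now I'll back off to the rest height.

>>> {"op": "arm_command", "data": {
  "motion": [-1, 0, 0, -3, 0, 0, 0, -1, 0, 0, -6, 0, 0, 0, -1, 0, 0, -9, 0, 0, 0, -1, 0, 0, -10.5, 0, 0, 0, -1, 0, 0, -10.5, 0, 0, 0]
}}

```text
t: 10.05
eef_pos: [510.5, -334.7, 157.5]
tcp_rot: [-2.687, -0.001, -1.714]
ft_force: [-1.6, -1.3, 4.7]
opening: 0.141
```

```bash
python3 st.py
```

```text
10.05 0.14088098147115036 [ 1.87  0.13 39.11] F [ 0.83 -1.54  4.79] M [-0.06 -0.1  -0.04] (array([0., 0., 0.]), array([-0.06, -0.05, -0.01]))
```

Consistent with home. I'll release it by opening to about 50 mm and then retreat along the axis.

>>> {"op": "arm_command", "data": {
  "motion": [-0.6, 0, 0, -0.5, 0, 0, 0, -0.3, 0, 0, -0.5, 0, 0, 0, -0.1, 0, 0, -0.5, 0, 0, 0, -0.1, 0, 0, -0.5, 0, 0, 0, -0.1, 0, 0, -0.5, 0, 0, 0, -0.1, 0, 0, -10, 0, 0, 0, -0.1, 0, 0, -30, 0, 0, 0, -0.1, 0, 0, -65, 0, 0, 0, -0.1, 0, 0, -110, 0, 0, 0, -0.1, 0, 0, -150, 0, 0, 0, -0.1, 0, 0, -150, 0, 0, 0]
}}

```text
t: 11.15
eef_pos: [444.5, -325.3, 296.8]
tcp_rot: [-2.683, -0.005, -1.715]
ft_force: [0.5, 0.6, -0.1]
opening: 0.449
```

```bash
python3 st.py; python3 - <<'E'
from h import *
np.set_printoptions(suppress=True,precision=2)
c=env.calibration("wrist");p,d=env.read_camera("wrist");cv2.imwrite("pics/w6.png",p[:,:,::-1])
F=frame(26)
W=cloud("wrist",d,c);sl=env.silhouettes("wrist","cap");m=sl[0]["region"]&(d>0);P=W[m]
L=(P-OB)@F;t=L[abs(L[:,2]-37)<6];cc,n,b=plane(t,2);print("top plane rel",cc,n,b.sum());print(cv2.minEnclosingCircle(t[b][:,:2].astype(np.float32)))
t=L[abs(L[:,2]-63)<6];print("bar",np.median(t[:,2]))
p,d=env.read_camera("scene");cv2.imwrite("pics/s6.png",cv2.resize(p[150:350,230:480],None,fx=3,fy=3,interpolation=cv2.INTER_CUBIC)[:,:,::-1])
p,d=env.read_camera("top");cv2.imwrite("pics/t6.png",p[:,:,::-1]);W=cloud("top",d)
m=env.silhouettes("top","cap")[0]["region"];L=(W[m]-OB)@F;t=L[abs(L[:,2]-37)<8];cc,n,b=plane(t,2.5);print("top cam",cc,n,b.sum())
E
```

```text
11.15 0.4494195565039457 [  2.98  -0.02 193.59] F [ 0.37  0.64 -0.24] M [ 0.    0.28 -0.  ] (array([0., 0., 0.]), array([-0.28, -0.27,  0.07]))
top plane rel [ 3.05 -0.51 41.11] [ 0. -0.  1.] 1794
((1.120811939239502, -0.41364824771881104), 33.679508209228516)
bar 67.85784625839555
top cam [ 2.33 -0.6  41.42] [ 0.01 -0.01  1.  ] 802
```

View pics/w6.png

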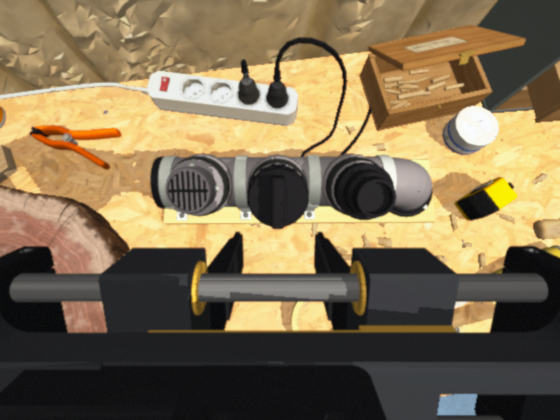

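View pics/s6.png

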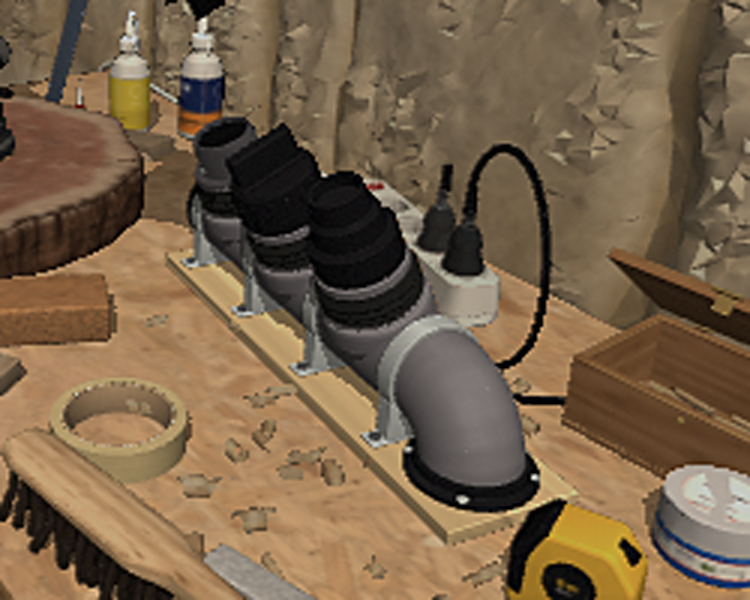

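Both cameras put the cap top at 41 mm rather than 37 mm in my frame. I fitted that frame to the grille, which may be recessed below the mouth rim. I'll check against the original collar and rim depth from the top camera.

```bash
python3 - <<'E'
from h import *
np.set_printoptions(suppress=True,precision=2)
F=frame(26);d=np.load("pics/top0.npy");L=((cloud("top",d)-OB)@F).reshape(-1,3)-[1,0.3,0]
r=np.hypot(L[:,0],L[:,1])
for a,b in ((0,15),(15,20),(20,22),(22,24),(24,26)):
    k=(r>=a)&(r<b)&(abs(L[:,2]-30)<8);print(a,b,k.sum(),np.percentile(L[k,2],[10,50,90]))
for a,b in ((27.5,29),(29,31),(31,33),(33,35)):
    k=(r>=a)&(r<b)&(abs(L[:,2])<10);print("collar",a,b,k.sum(),np.percentile(L[k,2],[10,50,90]) if k.sum() else 0)
# now: same frame on A for comparison (a open now): grille vs the seat known from cap (cap home: top at 37 from OA)
p,d=env.read_camera("top");F=frame(22);L=((cloud("top",d)-OA)@F).reshape(-1,3)-[.4,0.2,0];r=np.hypot(L[:,0],L[:,1])
for a,b in ((0,15),(15,20),(20,22),(22,24),(24,26)):
    k=(r>=a)&(r<b)&(abs(L[:,2]-30)<8);print("A",a,b,k.sum(),np.percentile(L[k,2],[10,50,90]))
for a,b in ((27.5,29),(29,31),(31,33),(33,35)):
    k=(r>=a)&(r<b)&(abs(L[:,2])<10);print("A collar",a,b,k.sum(),np.percentile(L[k,2],[10,50,90]) if k.sum() else 0)
E
```

```text
0 15 255 [27.43 29.82 32.35]
15 20 189 [27.18 29.51 32.08]
20 22 70 [27.69 29.67 32.39]
22 24 127 [28.16 32.85 35.91]
24 26 133 [27.6  32.04 35.5 ]
collar 27.5 29 42 [3.49 5.08 6.84]
collar 29 31 81 [3.   4.12 6.55]
collar 31 33 111 [1.44 4.05 6.07]
collar 33 35 146 [-8.62 -0.14  5.24]
A 0 15 241 [23.14 25.49 27.94]
A 15 20 194 [23.26 25.13 27.43]
A 20 22 81 [23.   25.14 27.99]
A 22 24 120 [24.47 28.88 31.51]
A 24 26 118 [24.1  27.9  30.64]
A collar 27.5 29 57 [-1.77  0.08  6.55]
A collar 29 31 81 [-2.    0.04  2.37]
A collar 31 33 114 [-2.14 -0.2   1.65]
A collar 33 35 98 [-6.25 -0.75  1.62]
```

The comparison settles it. On branch_a, where the seat is known, the grille reads 25.3 mm and the collar 0. On branch_b the grille reads 29.7 and the collar 4.1 in my frame, so the seat is at about 4.2 mm. The cap top should therefore be at about 41.2 mm, and I measured 41.1 and 41.4 mm with a level tilt, so the cap is fully home.

```bash
python3 - <<'E'
from cell import env
print(env.state()["t"],env.job_done())
E
```

```text
the job is handed in; nothing more can be done
11.45 None
```

I moved the cap from branch_a to branch_b, let go and handed the job in at about 11.5 s. All but one of my checks show it fully home.

- **Removal:** I gripped the bar and pulled the cap straight off branch_a along its axis.
- **Pressing:** I set it squarely on branch_b's spigot and pressed along the 26° axis. At about 18 to 19 N the push dropped to about 12 N, which was the snap. I then eased off, opened the gripper and backed about 150 mm clear.
- **Seating:** the cap's top is 41.1 mm (wrist camera) and 41.4 mm (top camera) in my frame. Fully home would be about 41.2 mm. Tilt was under about 1°.
- **Force readings:** these were rougher. They suggest the cap travelled about 8.5 mm at the snap rather than 10 mm, which I put down to force noise and a little slip in the grip.
- **Height check:** the cap first looked 4 mm too high. I had measured branch_b from its recessed grille instead of the spigot's rim. Measuring against the collar removed the difference.
- **Loose items:** I kept clear of them, and in the last scene view the tape roll, cork block and bench tools looked unmoved. I did not measure their positions.

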